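# Load the delivery tray with feeding bottles in reverse order

## Robot

A 6-joint arm with a two-finger parallel gripper is mounted at the origin on the work surface. World frame = base frame: x ahead of the robot, y to its left, z up, the work surface at z = 0. Lengths are in m, angles in rad, forces in N, time in s.
With the tool pointing down it reaches from about 0.325 to 1 m from the base axis. Payload 5.1 kg.
Tool frame: the origin (TCP) lies midway between the tips of the shut fingers; the grasp point (between the pads) lies 19 mm behind it (ctrl.tcp_to_grasp is the z of the grasp point in the tool frame, in m); z points along the fingers, x is the direction in which the jaws open and shut, and the axes are right-handed (so a half turn about z gives the same grasp; the last joint's range is limited). The gripper opens to 85 mm and grips with 20 to 120 N. Pads are 22 mm wide; open, the fingers measure 114 mm over their backs; the gripper's body (76 mm by 85 mm) begins 54 mm behind the grasp point. The pads swing forward as they close: fully open they stand 13 mm farther back than shut.
Start: joints at [-1.252, 0.124, 1.65, -0, 1.367, -0.083], TCP at [0.254, -0.598, 0.231] pointing down, gripper open.
Joint ranges: [-2.61, 2.61], [-1.02, 2.33], [0.03, 2.71], [-1.35, 4.49], [0.32, 2.68], [-2.91, 2.91]. Speed limits (rad/s): [2.57, 2.57, 3.14, 3.14, 3.14, 3.14].

## Interface

Orientations are given as a unit quaternion [x, y, z, w].
In Python, from plant import ctrl, vision gives the robot as it stands. The module is installed in compiled form; this text tells all that it offers.
- The arm moves only by the tool move_arm, never from a script. Its argument "rows" is a list of rows, each an object with "grip": the finger opening in m, from 0 to 0.0854; "offset": the shift along the tool's x, y, z in m, a list of three; "twist": the turn about the tool's z in rad. A call has 1 to 5 rows; each row shifts and turns the commanded pose from where the row before left it, along the tool's axes as they then stand; what a row does not reach is not made up. A row lasts 1/10 s, in which the tool goes at most 50 mm and 8.59 degrees, less where a joint would pass 70% of its speed; a pose out of reach is approached as far as the arm can. A call is refused whole if a number of a shift passes 0.05 or a number of a turn 0.15, either way. A call with a gripper value outside its range is refused whole. The fingers move at their own pace and stop on an object; "squeeze" is the grip in N (left out, the last holds). Time passes only in rows, so rows that do not move let the fingers close. It gives the time, the measured TCP pose, the force and the opening at its end, in the units of the state.
- ctrl.state(): the state, without advancing time (a new reading comes with each control period).
- vision.snapshot(name): name is "scene" or "top" or "wrist"; returns the picture (400x640x3 uint8, red, green, blue); there is no depth.
- vision.get_calibration(name): a dict with "fx", "fy", "cx", "cy" (pixels), "T" (4x4, takes a point from camera to world coordinates). Camera axes: x right, y up, looking along -z (the intrinsics and any distortion apply to the point x, -y, -z); pixel columns grow to the right and rows downward; lengths in m; the calibration is good to about 2 mm. A picture is of the moment at which its call begins: read the wrist's pose just before it. get_calibration takes no time and is no camera call; for the wrist camera it gives the pose at the moment of the call.
- ctrl.finish_job(): hands the job in, once; it reports no verdict.
The state is a dict: "time_s": time; "qpos": joint angles; "qd": joint speeds; "joint_torque": joint torques, N m; "position": TCP position; "eef_rot": TCP orientation; "ft_force": force on the tool from outside, world axes, zero at the start; "ft_torque": the same for the moment, N m; "opening": opening from 0.0 (shut) to 1.0 (fully open).
Only numpy, scipy, OpenCV 4.12 (cv2) and the standard library are available. Lean on these libraries where they do the work, as an engineer would, in place of code of your own. Each camera call takes 0.05 s, during which the arm holds its last target. There are 200 camera calls.

## Task

Move the four feeding bottles with red, yellow, green and blue caps from the white drying rack to the tan delivery tray in reverse order: the bottle nearest the rack's purple end goes into the tray pocket farthest from the tray's purple end, and so on along the row, so that the one farthest from the rack's purple end stands nearest the tray's. Each must finish upright on the floor of its own pocket; never tip a bottle over on the way.

Things in the scene. Friction and masses are not known exactly. Their poses are not given: they have to be found in the camera images.
- rack: Drying rack, white plastic, holds the bottles at the start. Row of 4 square pockets, 70 x 70 mm inside, centres at x 0, y +111, +37, -37, -111 mm; outside 78 (x) x 300 (y) mm, walls 4 thick, 24 high, pocket floor 6 mm above origin. Purple end block (30 long, 30 high) at its +y end, y 150 to 180. Origin: underside, below the middle of the 4 pockets; z up. Fixed; any yaw.
- tray: Delivery tray, tan plastic, empty at the start. Row of 4 square pockets, 70 x 70 mm inside, centres at x 0, y +111, +37, -37, -111 mm; outside 78 (x) x 300 (y) mm, walls 4 thick, 24 high, pocket floor 6 mm above origin. Purple end block (30 long, 30 high) at its +y end, y 150 to 180. Origin: underside, below the middle of the 4 pockets; z up. Fixed; any yaw.
- bottle_red: Loose empty feeding bottle, red cap, 112 mm tall, 90 g: frosted round body 48 mm across, 0 to 66 mm up, then the firm red cylindrical cap 38 mm across, 68 to 112 mm up, to grip from above. Origin: centre of its underside; z up. Starts upright in a rack pocket on the pad of its colour, up to 5 mm off centre. (The grey-capped bottle on the counter is not part of the job.)
- bottle_yellow: Loose empty feeding bottle, yellow cap, 112 mm tall, 90 g: frosted round body 48 mm across, 0 to 66 mm up, then the firm yellow cylindrical cap 38 mm across, 68 to 112 mm up, to grip from above. Origin: centre of its underside; z up. Starts upright in a rack pocket on the pad of its colour, up to 5 mm off centre. (The grey-capped bottle on the counter is not part of the job.)
- bottle_green: Loose empty feeding bottle, green cap, 112 mm tall, 90 g: frosted round body 48 mm across, 0 to 66 mm up, then the firm green cylindrical cap 38 mm across, 68 to 112 mm up, to grip from above. Origin: centre of its underside; z up. Starts upright in a rack pocket on the pad of its colour, up to 5 mm off centre. (The grey-capped bottle on the counter is not part of the job.)
- bottle_blue: Loose empty feeding bottle, blue cap, 112 mm tall, 90 g: frosted round body 48 mm across, 0 to 66 mm up, then the firm blue cylindrical cap 38 mm across, 68 to 112 mm up, to grip from above. Origin: centre of its underside; z up. Starts upright in a rack pocket on the pad of its colour, up to 5 mm off centre. (The grey-capped bottle on the counter is not part of the job.)
- pad_red: Thin red square pad, 68 x 68 x 3 mm, fixed on the floor of a rack pocket under the red-capped bottle, visible around it; it stays there and shows where in the row the red bottle stood. Origin: centre of its underside (the pocket's centre, 6 mm above the rack's origin).
- pad_yellow: Thin yellow square pad, 68 x 68 x 3 mm, fixed on the floor of a rack pocket under the yellow-capped bottle, visible around it; it stays there and shows where in the row the yellow bottle stood. Origin: centre of its underside (the pocket's centre, 6 mm above the rack's origin).
- pad_green: Thin green square pad, 68 x 68 x 3 mm, fixed on the floor of a rack pocket under the green-capped bottle, visible around it; it stays there and shows where in the row the green bottle stood. Origin: centre of its underside (the pocket's centre, 6 mm above the rack's origin).
- pad_blue: Thin blue square pad, 68 x 68 x 3 mm, fixed on the floor of a rack pocket under the blue-capped bottle, visible around it; it stays there and shows where in the row the blue bottle stood. Origin: centre of its underside (the pocket's centre, 6 mm above the rack's origin).
There are look-alikes about, which are no part of the job. What is shaped like the bottle_green but black is not meant.

How it is judged:
By the outcome, as a careful person would: the job done as asked, in the order asked, and still so for the second after the job is handed in, with the robot touching nothing.
It also fails if it takes over 115 s, if anything falls off the work surface, if the arm or the gripper's body presses on something with over 40 N, if the wrist force passes 120 N, or if a joint passes its speed limit or range.

## Working session

There is one attempt and no reset: what is moved stays moved. The work goes in short steps, Python scripts to look and compute and a tool call to move; the robot and the scene stay as the last step left them, time stands still between calls to the robot, and variables do not carry over. Pictures are saved under pics/ and viewed, about 12 in all and at most 16, crops included, and the job is handed in when it is done.

Besides the shell and the picture viewer there is one more tool, called after "Call:" as name(argument=value, ...) on one line, values as JSON. move_arm: Moves the arm, as the interface text tells. Its arguments: {"type":"object","properties":{"rows":{"type":"array","items":{"type":"object","properties":{"grip":{"type":"number"},"offset":{"type":"array","items":{"type":"number"}},"twist":{"type":"number"}}}},"squeeze":{"type":"number"}},"required":["rows"]}

```bash
mkdir -p pics; python3 - <<'E'
from plant import ctrl, vision
import cv2,numpy as np
s=ctrl.state(); print({k:np.round(s[k],3).tolist() for k in s}, ctrl.tcp_to_grasp)
for n in ("top","scene"):
    cv2.imwrite(f"pics/{n}0.png",vision.snapshot(n)[:,:,::-1]); c=vision.get_calibration(n); print(n,c)
E
```

```text
{'time_s': 0.0, 'qpos': [-1.252, 0.125, 1.652, -0.0, 1.367, -0.083], 'qd': [0.001, -0.001, -0.0, -0.0, 0.002, 0.001], 'joint_torque': [0.001, -42.361, -36.545, -0.0, 0.007, -0.0], 'position': [0.254, -0.598, 0.23], 'eef_rot': [0.834, -0.552, -0.001, -0.001], 'ft_force': [-0.279, 0.402, 0.004], 'ft_torque': [0.045, -0.064, -0.018], 'opening': 1.0} -0.0187
top {'fx': 451.1991051578616, 'fy': 451.1991051578616, 'cx': 318.9904621391885, 'cy': 197.59916955961046, 'T': array([[ 0.00543734,  0.99566969, -0.09280248,  0.39081819],
       [-0.999881  ,  0.00675313,  0.01387019, -0.02578007],
       [ 0.01443683,  0.09271602,  0.99558793,  1.04194725],
       [ 0.        ,  0.        ,  0.        ,  1.        ]])}
scene {'fx': 468.06666113887775, 'fy': 468.06666113887775, 'cx': 324.10159735438964, 'cy': 196.699416789997, 'T': array([[ 0.47416081, -0.65573115,  0.58752718,  1.20166492],
       [ 0.88043214,  0.35065525, -0.31918669, -0.4146157 ],
       [ 0.00328117,  0.66862363,  0.74359376,  0.96354398],
       [ 0.        ,  0.        ,  0.        ,  1.        ]])}
```

View pics/top0.png

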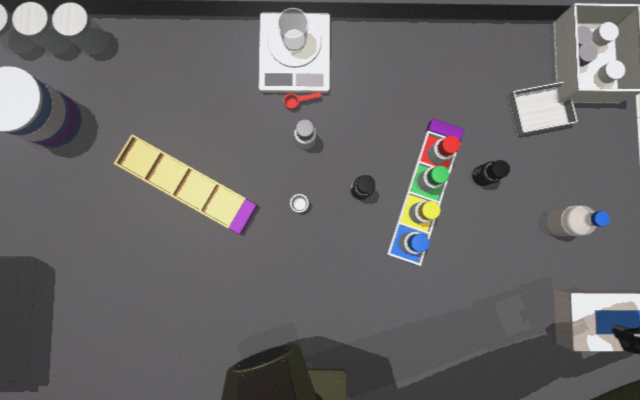

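View pics/scene0.png

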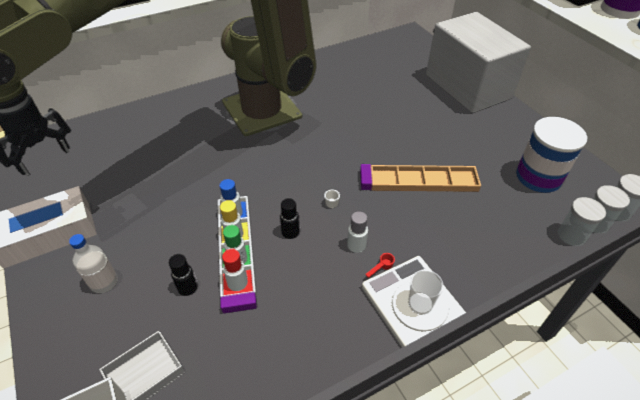

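Targets in the top view are the caps in the white rack: red (450,146), green (437,176), yellow (428,211) and blue (417,243). Possible confusions are the black bottles (363,187) and (491,172), the grey-capped bottle (305,132), and the big blue-capped bottle (600,219). The rack's purple end is by red. The tray's purple end is at (243,216), so red goes to the far pocket near (138,153) and blue next to purple.

```bash
cat > h.py <<'E'
import numpy as np,cv2
def ray(c,px):
    T=c["T"]; d=T[:3,:3]@np.array([(px[0]-c["cx"])/c["fx"],-(px[1]-c["cy"])/c["fy"],-1.]); return T[:3,3],d
def plane(c,px,z):
    o,d=ray(c,px); return o+d*(z-o[2])/d[2]
def proj(c,P):
    p=np.linalg.inv(c["T"])@np.append(P,1); return np.array([c["cx"]+c["fx"]*p[0]/-p[2],c["cy"]-c["fy"]*p[1]/-p[2]])
def fit(obs,x0):
    # obs: list of (calib, local xyz, pixel); returns x,y,yaw
    from scipy.optimize import least_squares
    def r(v):
        R=np.array([[np.cos(v[2]),-np.sin(v[2]),0],[np.sin(v[2]),np.cos(v[2]),0],[0,0,1]])
        return np.concatenate([proj(c,R@np.array(l)+[v[0],v[1],0])-p for c,l,p in obs])
    s=least_squares(r,x0); return s.x,np.abs(s.fun).max()
E
python3 - <<'E'
import cv2,numpy as np
from plant import vision
im=cv2.imread("pics/top0.png"); 
c=[cv2.resize(im[y:y+130,x:x+w],None,fx=k,fy=k,interpolation=cv2.INTER_CUBIC) for x,y,w,k in((105,120,160,3),)]
d=cv2.resize(im[110:280,380:520],None,fx=3.2,fy=3.2,interpolation=cv2.INTER_CUBIC)
cv2.imwrite("pics/tray.png",c[0]); cv2.imwrite("pics/rack.png",d)
E
```

```text
(no output)
```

View pics/tray.png

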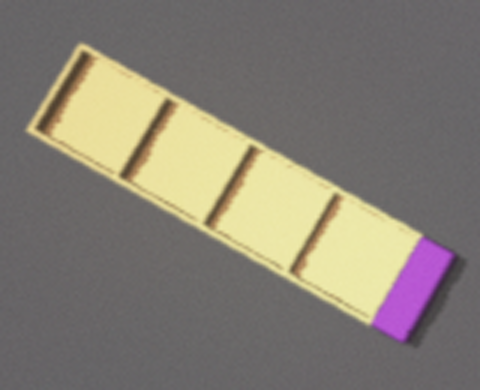

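View pics/rack.png

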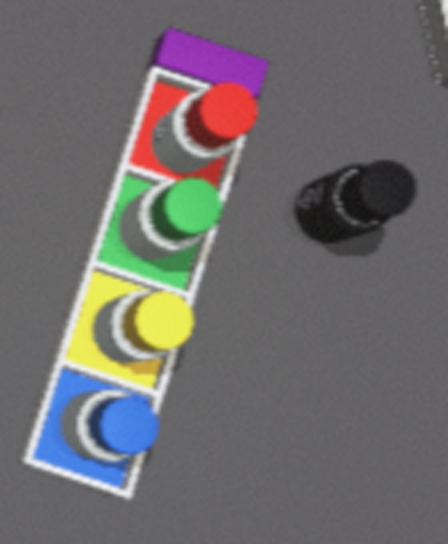

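```bash
cat > pose.py <<'E'
import numpy as np
from plant import vision, ctrl
from h import *
c=vision.get_calibration("top"); L=.039
t=lambda u,v:np.array([105+u/3-.33,120+v/3-.33]); r=lambda u,v:np.array([380+u/3.2-.34,110+v/3.2-.34])
tr,e1=fit([(c,(-L,-.15,.024),t(80,44)),(c,(L,-.15,.024),t(27,130)),(c,(L,.15,.024),t(372,324)),(c,(-L,.15,.024),t(424,235))],[.4,.3,-2])
rk,e2=fit([(c,(-L,-.15,.024),r(24,460)),(c,(L,-.15,.024),r(131,497)),(c,(-L,.15,.024),r(155,68)),(c,(L,.18,.03),r(268,62))],[.4,-.2,0])
def w(v,y): return np.array([v[0]-np.sin(v[2])*y,v[1]+np.cos(v[2])*y])
print("tray",tr.round(4),e1,"rack",rk.round(4),e2)
caps=[plane(c,r(*p),.121)[:2] for p in((229,110),(192,207),(163,320),(130,426))]
for n,q,y in zip("RGYB",caps,(.111,.037,-.037,-.111)):
    g=w(tr,-y); print(n,"cap",q.round(4),"pocket",w(rk,y).round(4),"goal",g.round(4),"reach",np.hypot(*g).round(3))
s=ctrl.state(); q=s["eef_rot"]; 
from scipy.spatial.transform import Rotation as R
print("tool\n",R.from_quat(q).as_matrix().round(3),s["position"],s["time_s"],s["opening"],np.round(s["qpos"],2))
E
python3 pose.py
```

```text
tray [ 0.5223  0.2757 -3.643 ] 0.4796961601764451 rack [ 0.4889 -0.2786 -1.8957] 1.0045688860461155
R cap [ 0.5905 -0.3133] pocket [ 0.5941 -0.314 ] goal [0.5757 0.373 ] reach 0.686
G cap [ 0.5267 -0.2879] pocket [ 0.524  -0.2904] goal [0.5401 0.3081] reach 0.622
Y cap [ 0.4534 -0.2678] pocket [ 0.4539 -0.2667] goal [0.5045 0.2432] reach 0.56
B cap [ 0.3856 -0.2455] pocket [ 0.3837 -0.2431] goal [0.469  0.1783] reach 0.502
tool
 [[ 0.391 -0.92  -0.001]
 [-0.92  -0.391  0.002]
 [-0.002 -0.    -1.   ]] [ 0.25400823 -0.59771922  0.2301657 ] 0.1 1.0018545635999487 [-1.25  0.12  1.65  0.    1.37 -0.08]
```

Both poses fit within 1 px, and the caps sit within 5 mm of their pocket centres. The current tool yaw is about 40° off across both rows, which clears the neighbouring bottles, so no twist is needed.

Call:
move_arm(rows=[{"grip": 0.085, "offset": [-0.007, -0.021, 0]}, {"grip": 0.085, "offset": [-0.013, -0.042, 0]}, {"grip": 0.085, "offset": [-0.013, -0.042, 0]}, {"grip": 0.085, "offset": [-0.013, -0.042, 0]}, {"grip": 0.085, "offset": [-0.013, -0.042, 0]}], squeeze=40)

```text
schema error: expected keys grip, offset, twist
```

Call:
move_arm(rows=[{"grip": 0.085, "offset": [-0.013, -0.042, 0]}, {"grip": 0.085, "offset": [-0.013, -0.042, 0]}, {"grip": 0.085, "offset": [-0.013, -0.042, 0]}, {"grip": 0.085, "offset": [-0.013, -0.042, 0]}, {"grip": 0.085, "offset": [-0.013, -0.042, 0]}])

```text
schema error: expected keys grip, offset, twist
```

```bash
cat > go.py <<'E'
import sys,numpy as np
from plant import ctrl
from scipy.spatial.transform import Rotation as R
s=ctrl.state(); M=R.from_quat(s["eef_rot"]).as_matrix()
print("t",s["time_s"],"pos",np.round(s["position"],4),"op",round(s["opening"],3),"yaw",np.degrees(np.arctan2(M[1,0],M[0,0])).round(2),"F",np.round(s["ft_force"],1),"q",np.round(s["qpos"],2))
if len(sys.argv)>3: print("offset",(M.T@(np.array([float(a) for a in sys.argv[1:4]])-s["position"])).round(4))
E
python3 go.py .5905 -.3133 .23; python3 - <<'E'
from plant import ctrl,vision
import cv2
from h import *
c=vision.get_calibration("wrist"); im=vision.snapshot("wrist")[:,:,::-1].copy()
for P in((.5905,-.3133),(.5267,-.2879),(.4534,-.2678),(.3856,-.2455)):
    u=proj(c,np.array([*P,.121])); print(u.round(1)); cv2.drawMarker(im,tuple(int(x) for x in u),(255,0,255),0,12,2)
cv2.imwrite("pics/w1.png",im)
E
```

```text
t 0.1 pos [ 0.254  -0.5977  0.2302] op 1.002 yaw -66.98 F [-0.   0.4 -0.9] q [-1.25  0.12  1.65  0.    1.37 -0.08]
offset [-0.1302 -0.4209  0.0005]
[  29.3 -697.6]
[ -34. -505.]
[ -73.6 -321.5]
[-109.1 -190.4]
```

View pics/w1.png

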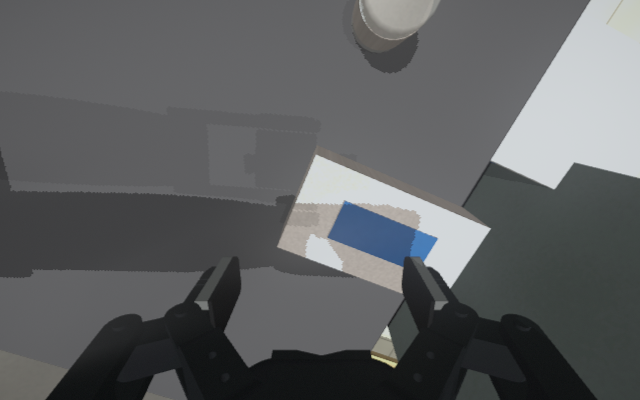

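The move was refused because twist is required, so the picture is still of the start pose. It shows the tissue box at (380,220) and the big bottle at (390,20), which is about 0.14 m tall. I'll cross higher, and then come down.

Call:
move_arm(rows=[{"grip": 0.085, "offset": [0, 0, -0.04], "twist": 0}, {"grip": 0.085, "offset": [-0.007, -0.021, -0.03], "twist": 0}, {"grip": 0.085, "offset": [-0.013, -0.042, 0], "twist": 0}, {"grip": 0.085, "offset": [-0.013, -0.042, 0], "twist": 0}, {"grip": 0.085, "offset": [-0.013, -0.042, 0], "twist": 0}], squeeze=40)

```text
time_s: 0.65
position: [0.3723, -0.4974, 0.3014]
eef_rot: [0.834, -0.552, 0.0, -0.0]
ft_force: [0.5, 0.2, -0.6]
opening: 0.992
```

Call:
move_arm(rows=[{"grip": 0.085, "offset": [-0.013, -0.042, 0], "twist": 0}, {"grip": 0.085, "offset": [-0.013, -0.042, 0], "twist": 0}, {"grip": 0.085, "offset": [-0.013, -0.042, 0], "twist": 0}, {"grip": 0.085, "offset": [-0.013, -0.042, 0], "twist": 0}, {"grip": 0.085, "offset": [-0.013, -0.042, 0], "twist": 0}])

```text
time_s: 1.15
position: [0.5404, -0.355, 0.3009]
eef_rot: [0.834, -0.552, -0.0, -0.0]
ft_force: [0.4, -1.0, -1.1]
opening: 0.994
```

```bash
python3 go.py .5905 -.3133 .23; cat > wr.py <<'E'
import sys
from plant import ctrl,vision
import cv2
from h import *
c=vision.get_calibration("wrist"); im=vision.snapshot("wrist")[:,:,::-1].copy()
for P in((.5905,-.3133),(.5267,-.2879),(.4534,-.2678),(.3856,-.2455)):
    u=proj(c,np.array([*P,.121])); print(u.round(1)); cv2.drawMarker(im,tuple(int(x) for x in u),(255,0,255),0,12,2)
cv2.imwrite(sys.argv[1],im)
E
python3 wr.py pics/w2.png
```

```text
t 1.15 pos [ 0.5404 -0.355   0.3009] op 0.994 yaw -66.98 F [ 0.4 -1.  -1.1] q [-0.66  0.08  1.58 -0.    1.48  0.5 ]
offset [-0.0187 -0.0624  0.0709]
[304.  121.9]
[262.7 165.9]
[227.2 214.1]
[195.  253.1]
```

View pics/w2.png

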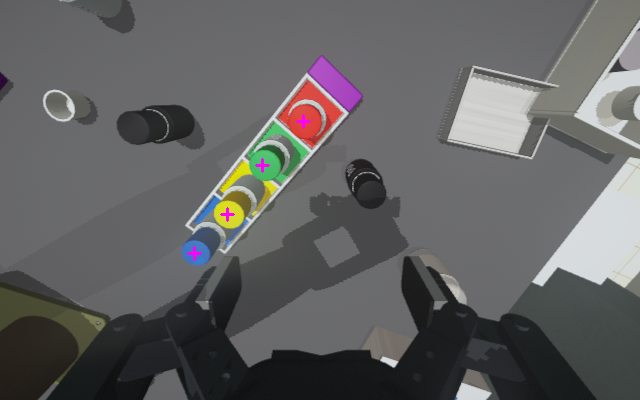

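The wrist view agrees with the estimates: the markers fall on all four cap centres, with red at (304,122). The black look-alike at (365,185) is clear of the finger path. Next is the red bottle.

Call:
move_arm(rows=[{"grip": 0.085, "offset": [-0.0095, -0.031, 0.03], "twist": 0}, {"grip": 0.085, "offset": [-0.009, -0.031, 0.03], "twist": 0}, {"grip": 0.085, "offset": [0, 0, 0.02], "twist": 0}, {"grip": 0.085, "offset": [0, 0, 0], "twist": 0}])

```text
time_s: 1.6
position: [0.5876, -0.3132, 0.216]
eef_rot: [0.834, -0.551, -0.004, 0.0]
ft_force: [-0.0, 0.6, -1.9]
opening: 0.993
```

```bash
python3 go.py .5905 -.3133 .08
```

```text
t 1.6 pos [ 0.5876 -0.3132  0.216 ] op 0.993 yaw -66.89 F [-0.   0.6 -1.9] q [-0.57  0.17  1.62 -0.    1.36  0.6 ]
offset [ 0.0022 -0.0034  0.136 ]
```

Call:
move_arm(rows=[{"grip": 0.085, "offset": [0.001, -0.003, 0.04], "twist": 0}, {"grip": 0.085, "offset": [0, 0, 0.04], "twist": 0}, {"grip": 0.085, "offset": [0, 0, 0.035], "twist": 0}, {"grip": 0.085, "offset": [0, 0, 0.02], "twist": 0}, {"grip": 0.085, "offset": [0, 0, 0], "twist": 0}])

```text
time_s: 2.1
position: [0.59, -0.3145, 0.0832]
eef_rot: [0.834, -0.552, -0.003, 0.0]
ft_force: [-0.5, -0.1, 0.2]
opening: 0.998
```

Call:
move_arm(rows=[{"grip": 0.03, "offset": [0, 0, 0], "twist": 0}, {"grip": 0.03, "offset": [0, 0, 0], "twist": 0}, {"grip": 0.03, "offset": [0, 0, 0], "twist": 0}, {"grip": 0.03, "offset": [0, 0, 0], "twist": 0}, {"grip": 0.03, "offset": [0, 0, 0], "twist": 0}])

```text
time_s: 2.6
position: [0.5934, -0.3154, 0.089]
eef_rot: [0.834, -0.552, 0.002, -0.0]
ft_force: [-1.1, 2.9, 6.0]
opening: 0.436
```

Call:
move_arm(rows=[{"grip": 0.03, "offset": [0, 0, 0], "twist": 0}, {"grip": 0.03, "offset": [0, 0, 0], "twist": 0}, {"grip": 0.03, "offset": [0, 0, 0], "twist": 0}])

```text
time_s: 2.9
position: [0.5934, -0.3154, 0.0889]
eef_rot: [0.834, -0.552, 0.002, -0.0]
ft_force: [-0.4, 1.5, 6.9]
opening: 0.433
```

```bash
python3 go.py .5905 -.3133 .24
```

```text
t 2.9 pos [ 0.5934 -0.3154  0.0889] op 0.433 yaw -66.97 F [-0.4  1.5  6.9] q [-0.57  0.29  1.71  0.    1.14  0.6 ]
offset [-0.0027  0.0016 -0.1511]
```

Gripped: 37 mm opening against a 38 mm cap. Lifting.

Call:
move_arm(rows=[{"grip": 0.03, "offset": [0, 0, -0.02], "twist": 0}, {"grip": 0.03, "offset": [0, 0, -0.04], "twist": 0}, {"grip": 0.03, "offset": [0, 0, -0.045], "twist": 0}, {"grip": 0.03, "offset": [0, 0, -0.04], "twist": 0}, {"grip": 0.03, "offset": [0, 0, -0.02], "twist": 0}])

```text
time_s: 3.4
position: [0.5937, -0.3158, 0.2572]
eef_rot: [0.834, -0.552, 0.004, 0.0]
ft_force: [0.9, 0.7, -0.0]
opening: 0.43
```

```bash
python3 go.py .5757 .373 .25
```

```text
t 3.4 pos [ 0.5937 -0.3158  0.2572] op 0.43 yaw -66.96 F [ 0.9  0.7 -0. ] q [-0.57  0.15  1.57 -0.    1.41  0.6 ]
offset [-0.641  -0.2529  0.0041]
```

Call:
move_arm(rows=[{"grip": 0.03, "offset": [-0.0215, -0.0085, 0], "twist": 0}, {"grip": 0.03, "offset": [-0.0427, -0.0169, 0], "twist": 0}, {"grip": 0.03, "offset": [-0.0427, -0.0169, 0], "twist": 0}, {"grip": 0.03, "offset": [-0.0427, -0.0169, 0], "twist": 0}, {"grip": 0.03, "offset": [-0.0427, -0.0169, 0], "twist": 0}])

```text
time_s: 3.9
position: [0.5859, -0.1054, 0.2497]
eef_rot: [0.834, -0.552, -0.001, 0.0]
ft_force: [0.4, -0.4, -0.8]
opening: 0.435
```

Call:
move_arm(rows=[{"grip": 0.03, "offset": [-0.0427, -0.0169, 0], "twist": 0}, {"grip": 0.03, "offset": [-0.0427, -0.0169, 0], "twist": 0}, {"grip": 0.03, "offset": [-0.0427, -0.0169, 0], "twist": 0}, {"grip": 0.03, "offset": [-0.0427, -0.0169, 0], "twist": 0}, {"grip": 0.03, "offset": [-0.0427, -0.0169, 0], "twist": 0}])

```text
time_s: 4.4
position: [0.5797, 0.1239, 0.2498]
eef_rot: [0.834, -0.552, -0.001, 0.001]
ft_force: [-0.1, -0.3, -0.7]
opening: 0.436
```

Call:
move_arm(rows=[{"grip": 0.03, "offset": [-0.0427, -0.0169, 0], "twist": 0}, {"grip": 0.03, "offset": [-0.0427, -0.0169, 0], "twist": 0}, {"grip": 0.03, "offset": [-0.0427, -0.0169, 0], "twist": 0}, {"grip": 0.03, "offset": [-0.0215, -0.0085, 0], "twist": 0}, {"grip": 0.03, "offset": [0, 0, 0], "twist": 0}])

```text
time_s: 4.9
position: [0.5753, 0.2856, 0.2494]
eef_rot: [0.835, -0.55, -0.001, 0.001]
ft_force: [-0.2, -0.8, -1.7]
opening: 0.431
```

```bash
python3 go.py .5757 .373 .087; python3 - <<'E'
from plant import vision
import cv2
cv2.imwrite("pics/w3.png",vision.snapshot("wrist")[:,:,::-1])
E
```

```text
t 4.9 pos [0.5753 0.2856 0.2494] op 0.431 yaw -66.7 F [-0.2 -0.8 -1.7] q [0.38 0.1  1.65 0.   1.4  1.54]
offset [-0.0799 -0.0353  0.1624]
```

View pics/w3.png

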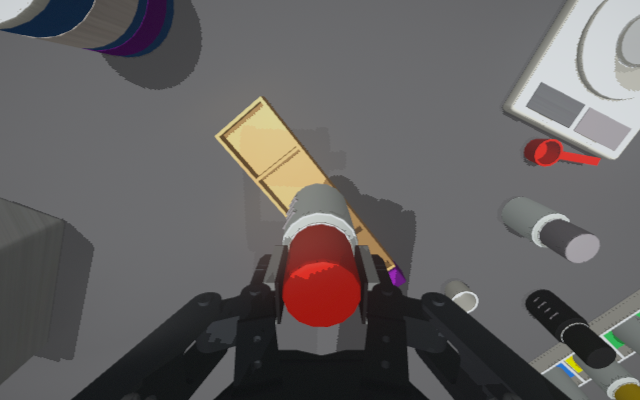

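The red bottle hangs straight in the gripper (320,290). The far tray pocket is at (265,140).

Call:
move_arm(rows=[{"grip": 0.03, "offset": [-0.04, -0.0175, 0], "twist": 0}, {"grip": 0.03, "offset": [-0.03, -0.0135, 0], "twist": 0}, {"grip": 0.03, "offset": [-0.01, -0.0045, 0], "twist": 0}, {"grip": 0.03, "offset": [0, 0, 0], "twist": 0}, {"grip": 0.03, "offset": [0, 0, 0], "twist": 0}])

```text
time_s: 5.45
position: [0.5787, 0.3683, 0.2508]
eef_rot: [0.834, -0.552, 0.0, 0.001]
ft_force: [0.0, -0.7, -0.5]
opening: 0.434
```

```bash
python3 go.py .5757 .373 .087
```

```text
t 5.45 pos [0.5787 0.3683 0.2508] op 0.434 yaw -67.02 F [ 0.  -0.7 -0.5] q [ 0.49  0.19  1.54 -0.    1.41  1.66]
offset [-0.0056  0.0008  0.1638]
```

Call:
move_arm(rows=[{"grip": 0.03, "offset": [-0.0055, 0.001, 0.03], "twist": 0}, {"grip": 0.03, "offset": [0, 0, 0.045], "twist": 0}, {"grip": 0.03, "offset": [0, 0, 0.045], "twist": 0}, {"grip": 0.03, "offset": [0, 0, 0.03], "twist": 0}, {"grip": 0.03, "offset": [0, 0, 0], "twist": 0}])

```text
time_s: 5.95
position: [0.5722, 0.3705, 0.0946]
eef_rot: [0.833, -0.553, -0.003, 0.005]
ft_force: [-0.8, 0.5, -1.5]
opening: 0.43
```

Call:
move_arm(rows=[{"grip": 0.03, "offset": [0, 0, 0], "twist": 0}, {"grip": 0.03, "offset": [0, 0, 0], "twist": 0}])

```text
time_s: 6.15
position: [0.5777, 0.3746, 0.1048]
eef_rot: [0.834, -0.552, 0.001, -0.002]
ft_force: [0.1, -0.2, -0.0]
opening: 0.432
```

```bash
python3 go.py .5757 .373 .086
```

```text
t 6.15 pos [0.5777 0.3746 0.1048] op 0.432 yaw -67.03 F [ 0.1 -0.2 -0. ] q [ 0.5   0.3   1.66 -0.    1.17  1.67]
offset [0.0007 0.0025 0.0188]
```

Call:
move_arm(rows=[{"grip": 0.03, "offset": [0, 0.002, 0.009], "twist": 0}, {"grip": 0.03, "offset": [0, 0, 0.006], "twist": 0}, {"grip": 0.03, "offset": [0, 0, 0.003], "twist": 0}, {"grip": 0.03, "offset": [0, 0, 0], "twist": 0}, {"grip": 0.03, "offset": [0, 0, 0], "twist": 0}])

```text
time_s: 6.65
position: [0.5744, 0.3747, 0.0856]
eef_rot: [0.834, -0.552, 0.0, -0.001]
ft_force: [-2.6, 0.6, 5.8]
opening: 0.434
```

```bash
python3 go.py .5757 .373 .086
```

```text
t 6.65 pos [0.5744 0.3747 0.0856] op 0.434 yaw -66.97 F [-2.6  0.6  5.8] q [0.5  0.32 1.68 0.   1.14 1.67]
offset [ 0.0021 -0.0005 -0.0004]
```

Light floor contact (6 N) at the expected height. Releasing.

Call:
move_arm(rows=[{"grip": 0.05, "offset": [0, 0, 0], "twist": 0}, {"grip": 0.06, "offset": [0, 0, 0], "twist": 0}, {"grip": 0.07, "offset": [0, 0, 0], "twist": 0}, {"grip": 0.07, "offset": [0, 0, 0], "twist": 0}, {"grip": 0.07, "offset": [0, 0, 0], "twist": 0}])

```text
time_s: 7.15
position: [0.5737, 0.3735, 0.083]
eef_rot: [0.834, -0.552, -0.0, 0.0]
ft_force: [-0.0, -0.2, -0.5]
opening: 0.82
```

Call:
move_arm(rows=[{"grip": 0.07, "offset": [0, 0, -0.02], "twist": 0}, {"grip": 0.07, "offset": [0, 0, -0.04], "twist": 0}, {"grip": 0.07, "offset": [0, 0, -0.045], "twist": 0}, {"grip": 0.085, "offset": [0, 0, -0.045], "twist": 0}, {"grip": 0.085, "offset": [0, 0, -0.01], "twist": 0}])

```text
time_s: 7.65
position: [0.5764, 0.375, 0.2516]
eef_rot: [0.834, -0.552, 0.003, -0.005]
ft_force: [0.7, -0.3, 0.5]
opening: 0.996
```

```bash
python3 go.py .5267 -.2879 .25; python3 - <<'E'
from plant import vision
import cv2
cv2.imwrite("pics/t1.png",cv2.resize(vision.snapshot("top")[90:270,80:480,::-1],None,fx=2,fy=2))
E
```

```text
t 7.65 pos [0.5764 0.375  0.2516] op 0.996 yaw -66.98 F [ 0.7 -0.3  0.5] q [ 0.5   0.19  1.55 -0.    1.4   1.67]
offset [ 0.5906  0.305  -0.0027]
```

View pics/t1.png

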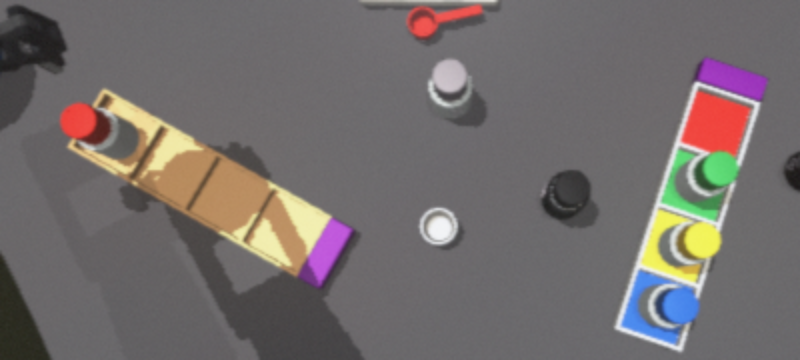

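The red bottle stands in the far pocket, cap at (85,122) in the crop. Next is green.

Call:
move_arm(rows=[{"grip": 0.085, "offset": [0.03, 0.0155, 0], "twist": 0}, {"grip": 0.085, "offset": [0.041, 0.021, 0], "twist": 0}, {"grip": 0.085, "offset": [0.041, 0.021, 0], "twist": 0}, {"grip": 0.085, "offset": [0.041, 0.021, 0], "twist": 0}, {"grip": 0.085, "offset": [0.041, 0.021, 0], "twist": 0}])

```text
time_s: 8.2
position: [0.5569, 0.1543, 0.2412]
eef_rot: [0.834, -0.552, -0.001, 0.001]
ft_force: [0.2, 0.2, -1.4]
opening: 0.998
```

Call:
move_arm(rows=[{"grip": 0.085, "offset": [0.041, 0.021, 0], "twist": 0}, {"grip": 0.085, "offset": [0.041, 0.021, 0], "twist": 0}, {"grip": 0.085, "offset": [0.041, 0.021, 0], "twist": 0}, {"grip": 0.085, "offset": [0.041, 0.021, 0], "twist": 0}, {"grip": 0.085, "offset": [0.041, 0.021, 0], "twist": 0}])

```text
time_s: 8.7
position: [0.5405, -0.0752, 0.2414]
eef_rot: [0.834, -0.552, -0.001, 0.0]
ft_force: [0.1, 0.8, 0.4]
opening: 0.996
```

Call:
move_arm(rows=[{"grip": 0.085, "offset": [0.041, 0.021, 0], "twist": 0}, {"grip": 0.085, "offset": [0.041, 0.021, 0], "twist": 0}, {"grip": 0.085, "offset": [0.041, 0.021, 0], "twist": 0}, {"grip": 0.085, "offset": [0.02, 0.011, 0], "twist": 0}, {"grip": 0.085, "offset": [0, 0, 0], "twist": 0}])

```text
time_s: 9.2
position: [0.5282, -0.2366, 0.2411]
eef_rot: [0.833, -0.554, -0.002, 0.0]
ft_force: [0.8, -0.3, -0.1]
opening: 0.995
```

```bash
python3 go.py .5267 -.2879 .25
```

```text
t 9.2 pos [ 0.5282 -0.2366  0.2411] op 0.995 yaw -67.23 F [ 0.8 -0.3 -0.1] q [-0.51 -0.04  1.8  -0.    1.38  0.66]
offset [ 0.0467  0.0212 -0.009 ]
```

Call:
move_arm(rows=[{"grip": 0.085, "offset": [0.0, 0.0, 0], "twist": 0}, {"grip": 0.085, "offset": [0.0, 0, 0], "twist": 0}])

```text
time_s: 9.4
position: [0.5293, -0.233, 0.2423]
eef_rot: [0.834, -0.551, -0.001, -0.0]
ft_force: [-0.3, -0.3, -0.5]
opening: 1.0
```

```bash
python3 go.py .5267 -.2879 .25
```

```text
t 9.4 pos [ 0.5293 -0.233   0.2423] op 1.0 yaw -66.92 F [-0.3 -0.3 -0.5] q [-0.51 -0.04  1.8   0.    1.38  0.66]
offset [ 0.0495  0.0239 -0.0077]
```

Call:
move_arm(rows=[{"grip": 0.085, "offset": [0.027, 0.013, 0], "twist": 0}, {"grip": 0.085, "offset": [0.0215, 0.0105, 0.02], "twist": 0}, {"grip": 0.085, "offset": [0, 0, 0.03], "twist": 0}, {"grip": 0.085, "offset": [0, 0, 0], "twist": 0}, {"grip": 0.085, "offset": [0, 0, 0], "twist": 0}])

```text
time_s: 9.9
position: [0.5268, -0.2866, 0.1928]
eef_rot: [0.834, -0.551, -0.001, -0.0]
ft_force: [-0.2, 0.3, 0.7]
opening: 0.99
```

```bash
python3 go.py .5267 -.2879 .087
```

```text
t 9.9 pos [ 0.5268 -0.2866  0.1928] op 0.99 yaw -66.89 F [-0.2  0.3  0.7] q [-0.59  0.04  1.8   0.    1.3   0.58]
offset [0.0014 0.0005 0.1058]
```

Call:
move_arm(rows=[{"grip": 0.085, "offset": [0.001, 0, 0.03], "twist": 0}, {"grip": 0.085, "offset": [0, 0, 0.04], "twist": 0}, {"grip": 0.085, "offset": [0, 0, 0.026], "twist": 0}, {"grip": 0.085, "offset": [0, 0, 0.01], "twist": 0}, {"grip": 0.085, "offset": [0, 0, 0], "twist": 0}])

```text
time_s: 10.4
position: [0.5274, -0.2881, 0.0873]
eef_rot: [0.834, -0.551, -0.0, -0.0]
ft_force: [0.2, -0.5, 0.5]
opening: 0.996
```

Call:
move_arm(rows=[{"grip": 0.085, "offset": [0, 0, 0], "twist": 0}, {"grip": 0.03, "offset": [0, 0, 0], "twist": 0}, {"grip": 0.03, "offset": [0, 0, 0], "twist": 0}, {"grip": 0.03, "offset": [0, 0, 0], "twist": 0}, {"grip": 0.03, "offset": [0, 0, 0], "twist": 0}])

```text
time_s: 10.9
position: [0.5279, -0.2894, 0.0885]
eef_rot: [0.834, -0.552, 0.001, 0.0]
ft_force: [-0.2, -0.1, 4.1]
opening: 0.43
```

Call:
move_arm(rows=[{"grip": 0.03, "offset": [0, 0, 0], "twist": 0}, {"grip": 0.03, "offset": [0, 0, 0], "twist": 0}, {"grip": 0.03, "offset": [0, 0, 0], "twist": 0}, {"grip": 0.03, "offset": [0, 0, 0], "twist": 0}])

```text
time_s: 11.3
position: [0.5279, -0.2894, 0.0884]
eef_rot: [0.834, -0.552, 0.001, 0.0]
ft_force: [0.8, -1.0, 6.5]
opening: 0.433
```

```bash
python3 go.py .5401 .3081 .25
```

```text
t 11.3 pos [ 0.5279 -0.2894  0.0884] op 0.433 yaw -66.98 F [ 0.8 -1.   6.5] q [-0.59  0.15  1.88  0.    1.12  0.58]
offset [-0.5449 -0.245  -0.1621]
```

Call:
move_arm(rows=[{"grip": 0.03, "offset": [0, 0, -0.02], "twist": 0}, {"grip": 0.03, "offset": [0, 0, -0.04], "twist": 0}, {"grip": 0.03, "offset": [0, 0, -0.045], "twist": 0}, {"grip": 0.03, "offset": [0, 0, -0.04], "twist": 0}, {"grip": 0.03, "offset": [-0.015, -0.0067, -0.016], "twist": 0}])

```text
time_s: 11.8
position: [0.5287, -0.2739, 0.2527]
eef_rot: [0.833, -0.553, 0.003, 0.0]
ft_force: [0.8, -1.6, 0.1]
opening: 0.434
```

Call:
move_arm(rows=[{"grip": 0.03, "offset": [-0.03, -0.0135, 0], "twist": 0}, {"grip": 0.03, "offset": [-0.037, -0.0166, 0], "twist": 0}, {"grip": 0.03, "offset": [-0.037, -0.0166, 0], "twist": 0}, {"grip": 0.03, "offset": [-0.037, -0.0166, 0], "twist": 0}, {"grip": 0.03, "offset": [-0.037, -0.0166, 0], "twist": 0}])

```text
time_s: 12.3
position: [0.5299, -0.0746, 0.2457]
eef_rot: [0.834, -0.552, -0.002, 0.0]
ft_force: [0.3, 0.4, -1.0]
opening: 0.437
```

Call:
move_arm(rows=[{"grip": 0.03, "offset": [-0.037, -0.0166, 0], "twist": 0}, {"grip": 0.03, "offset": [-0.037, -0.0166, 0], "twist": 0}, {"grip": 0.03, "offset": [-0.037, -0.0166, 0], "twist": 0}, {"grip": 0.03, "offset": [-0.037, -0.0166, 0], "twist": 0}, {"grip": 0.03, "offset": [-0.037, -0.0166, 0], "twist": 0}])

```text
time_s: 12.8
position: [0.5336, 0.1277, 0.2458]
eef_rot: [0.834, -0.552, -0.002, 0.001]
ft_force: [1.0, -0.2, -0.1]
opening: 0.433
```

Call:
move_arm(rows=[{"grip": 0.03, "offset": [-0.037, -0.0166, 0], "twist": 0}, {"grip": 0.03, "offset": [-0.037, -0.0166, 0], "twist": 0}, {"grip": 0.03, "offset": [-0.03, -0.0135, 0], "twist": 0}, {"grip": 0.03, "offset": [0, 0, 0], "twist": 0}, {"grip": 0.03, "offset": [0, 0, 0], "twist": 0}])

```text
time_s: 13.3
position: [0.5362, 0.2399, 0.246]
eef_rot: [0.835, -0.551, -0.001, 0.002]
ft_force: [0.1, 0.2, -1.3]
opening: 0.432
```

```bash
python3 go.py .5401 .3081 .0855
```

```text
t 13.3 pos [0.5362 0.2399 0.246 ] op 0.432 yaw -66.86 F [ 0.1  0.2 -1.3] q [ 0.33 -0.02  1.77 -0.    1.39  1.5 ]
offset [-0.0612 -0.031   0.1604]
```

Call:
move_arm(rows=[{"grip": 0.03, "offset": [-0.03, -0.0155, 0], "twist": 0}, {"grip": 0.03, "offset": [-0.022, -0.011, 0], "twist": 0}, {"grip": 0.03, "offset": [-0.009, -0.0045, 0], "twist": 0}, {"grip": 0.03, "offset": [0, 0, 0], "twist": 0}, {"grip": 0.03, "offset": [0, 0, 0], "twist": 0}])

```text
time_s: 13.8
position: [0.5424, 0.3063, 0.2478]
eef_rot: [0.834, -0.552, -0.0, 0.001]
ft_force: [-0.5, 0.3, -0.4]
opening: 0.435
```

```bash
python3 go.py .5401 .3081 .0855
```

```text
t 13.8 pos [0.5424 0.3063 0.2478] op 0.435 yaw -67.02 F [-0.5  0.3 -0.4] q [ 0.43  0.06  1.69 -0.    1.39  1.6 ]
offset [-0.0026  0.0012  0.1623]
```

Call:
move_arm(rows=[{"grip": 0.03, "offset": [-0.002, 0.001, 0.03], "twist": 0}, {"grip": 0.03, "offset": [0, 0, 0.04], "twist": 0}, {"grip": 0.03, "offset": [0, 0, 0.04], "twist": 0}, {"grip": 0.03, "offset": [0, 0, 0.03], "twist": 0}, {"grip": 0.03, "offset": [0, 0, 0.01], "twist": 0}])

```text
time_s: 14.3
position: [0.5383, 0.3064, 0.0938]
eef_rot: [0.834, -0.552, -0.002, 0.003]
ft_force: [-1.0, -0.0, -1.4]
opening: 0.434
```

Call:
move_arm(rows=[{"grip": 0.03, "offset": [0, 0, 0], "twist": 0}, {"grip": 0.03, "offset": [0, 0, 0], "twist": 0}, {"grip": 0.03, "offset": [0, 0, 0], "twist": 0}])

```text
time_s: 14.6
position: [0.5425, 0.3095, 0.1012]
eef_rot: [0.834, -0.552, 0.001, -0.002]
ft_force: [0.8, -0.2, -1.4]
opening: 0.431
```

```bash
python3 go.py .5401 .3081 .0855
```

```text
t 14.6 pos [0.5425 0.3095 0.1012] op 0.431 yaw -66.99 F [ 0.8 -0.2 -1.4] q [ 0.43  0.18  1.82 -0.    1.14  1.6 ]
offset [0.0004 0.0029 0.0157]
```

Call:
move_arm(rows=[{"grip": 0.03, "offset": [0, 0.002, 0.008], "twist": 0}, {"grip": 0.03, "offset": [0, 0, 0.005], "twist": 0}, {"grip": 0.03, "offset": [0, 0, 0.002], "twist": 0}, {"grip": 0.03, "offset": [0, 0, 0], "twist": 0}, {"grip": 0.03, "offset": [0, 0, 0], "twist": 0}])

```text
time_s: 15.1
position: [0.5397, 0.3082, 0.0853]
eef_rot: [0.834, -0.552, 0.001, -0.0]
ft_force: [-1.5, -2.4, 7.5]
opening: 0.434
```

```bash
python3 go.py .5401 .3081 .0855
```

```text
t 15.1 pos [0.5397 0.3082 0.0853] op 0.434 yaw -66.96 F [-1.5 -2.4  7.5] q [ 0.43  0.19  1.83 -0.    1.12  1.6 ]
offset [ 0.0002 -0.0003 -0.0002]
```

Call:
move_arm(rows=[{"grip": 0.05, "offset": [0, 0, 0], "twist": 0}, {"grip": 0.06, "offset": [0, 0, 0], "twist": 0}, {"grip": 0.07, "offset": [0, 0, 0], "twist": 0}, {"grip": 0.07, "offset": [0, 0, 0], "twist": 0}, {"grip": 0.07, "offset": [0, 0, 0], "twist": 0}])

```text
time_s: 15.6
position: [0.5388, 0.3082, 0.083]
eef_rot: [0.834, -0.552, -0.0, 0.0]
ft_force: [-0.8, -0.8, 0.2]
opening: 0.819
```

Call:
move_arm(rows=[{"grip": 0.07, "offset": [0, 0, -0.02], "twist": 0}, {"grip": 0.07, "offset": [0, 0, -0.04], "twist": 0}, {"grip": 0.07, "offset": [0, 0, -0.045], "twist": 0}, {"grip": 0.085, "offset": [0, 0, -0.045], "twist": 0}, {"grip": 0.085, "offset": [0, 0, -0.02], "twist": 0}])

```text
time_s: 16.1
position: [0.5407, 0.3091, 0.2593]
eef_rot: [0.834, -0.552, 0.002, -0.003]
ft_force: [-0.7, 0.9, 0.4]
opening: 0.996
```

Call:
move_arm(rows=[{"grip": 0.085, "offset": [0.018, 0.011, 0], "twist": 0}, {"grip": 0.085, "offset": [0.0354, 0.0218, 0], "twist": 0}, {"grip": 0.085, "offset": [0.0354, 0.0218, 0], "twist": 0}, {"grip": 0.085, "offset": [0.0354, 0.0218, 0], "twist": 0}, {"grip": 0.085, "offset": [0.0354, 0.0218, 0], "twist": 0}])

```text
time_s: 16.6
position: [0.5093, 0.1206, 0.2511]
eef_rot: [0.834, -0.552, -0.001, 0.001]
ft_force: [0.2, -0.1, -0.2]
opening: 0.996
```

Call:
move_arm(rows=[{"grip": 0.085, "offset": [0.0354, 0.0218, 0], "twist": 0}, {"grip": 0.085, "offset": [0.0354, 0.0218, 0], "twist": 0}, {"grip": 0.085, "offset": [0.0354, 0.0218, 0], "twist": 0}, {"grip": 0.085, "offset": [0.0354, 0.0218, 0], "twist": 0}, {"grip": 0.085, "offset": [0.0354, 0.0218, 0], "twist": 0}])

```text
time_s: 17.1
position: [0.4779, -0.0845, 0.2513]
eef_rot: [0.834, -0.552, -0.001, 0.001]
ft_force: [0.8, -0.4, 0.1]
opening: 0.996
```

Call:
move_arm(rows=[{"grip": 0.085, "offset": [0.0354, 0.0218, 0], "twist": 0}, {"grip": 0.085, "offset": [0.0354, 0.0218, 0], "twist": 0}, {"grip": 0.085, "offset": [0.0354, 0.0218, 0], "twist": 0}, {"grip": 0.085, "offset": [0, 0, 0], "twist": 0}, {"grip": 0.085, "offset": [0, 0, 0], "twist": 0}])

```text
time_s: 17.6
position: [0.4598, -0.2064, 0.2515]
eef_rot: [0.833, -0.553, -0.002, -0.0]
ft_force: [-0.4, 0.7, -0.0]
opening: 0.995
```

```bash
python3 go.py .4534 -.2678 .25; python3 - <<'E'
from plant import vision
import cv2
cv2.imwrite("pics/t2.png",cv2.resize(vision.snapshot("top")[90:270,80:480,::-1],None,fx=2,fy=2))
E
```

```text
t 17.6 pos [ 0.4598 -0.2064  0.2515] op 0.995 yaw -67.13 F [-0.4  0.7 -0. ] q [-0.53 -0.22  1.94  0.    1.42  0.64]
offset [0.0541 0.0298 0.0014]
```

View pics/t2.png

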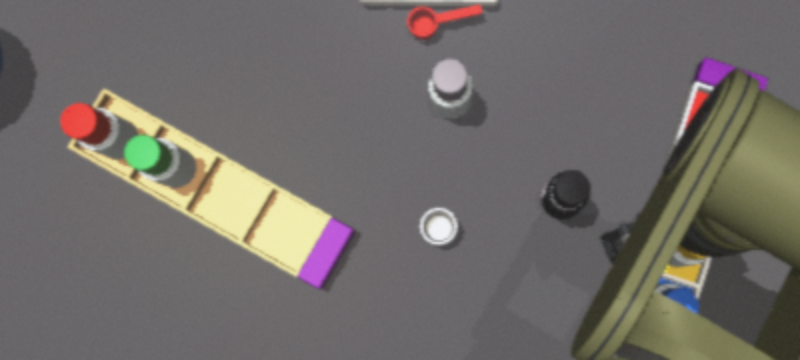

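Red (85,125) and green (148,153) stand in the two farthest pockets. Next is yellow.

Call:
move_arm(rows=[{"grip": 0.085, "offset": [0.031, 0.0175, 0], "twist": 0}, {"grip": 0.085, "offset": [0.0245, 0.0135, 0.02], "twist": 0}, {"grip": 0.085, "offset": [0, 0, 0.03], "twist": 0}, {"grip": 0.085, "offset": [0, 0, 0], "twist": 0}, {"grip": 0.085, "offset": [0, 0, 0], "twist": 0}])

```text
time_s: 18.15
position: [0.4543, -0.2676, 0.2027]
eef_rot: [0.834, -0.551, -0.001, -0.0]
ft_force: [-0.7, 0.3, -0.4]
opening: 0.997
```

```bash
python3 go.py .4534 -.2678 .087
```

```text
t 18.15 pos [ 0.4543 -0.2676  0.2027] op 0.997 yaw -66.88 F [-0.7  0.3 -0.4] q [-0.63 -0.13  1.95  0.    1.32  0.53]
offset [0.     0.0008 0.1157]
```

Call:
move_arm(rows=[{"grip": 0.085, "offset": [0, 0.001, 0.03], "twist": 0}, {"grip": 0.085, "offset": [0, 0, 0.04], "twist": 0}, {"grip": 0.085, "offset": [0, 0, 0.033], "twist": 0}, {"grip": 0.085, "offset": [0, 0, 0.012], "twist": 0}, {"grip": 0.085, "offset": [0, 0, 0], "twist": 0}])

```text
time_s: 18.65
position: [0.4533, -0.2685, 0.0879]
eef_rot: [0.834, -0.551, -0.001, -0.0]
ft_force: [-0.1, -0.2, 0.8]
opening: 0.997
```

Call:
move_arm(rows=[{"grip": 0.085, "offset": [0, 0, 0], "twist": 0}, {"grip": 0.03, "offset": [0, 0, 0], "twist": 0}, {"grip": 0.03, "offset": [0, 0, 0], "twist": 0}, {"grip": 0.03, "offset": [0, 0, 0], "twist": 0}, {"grip": 0.03, "offset": [0, 0, 0], "twist": 0}])

```text
time_s: 19.15
position: [0.454, -0.2698, 0.0895]
eef_rot: [0.834, -0.552, 0.001, -0.0]
ft_force: [-1.2, 0.7, 3.9]
opening: 0.434
```

Call:
move_arm(rows=[{"grip": 0.03, "offset": [0, 0, 0], "twist": 0}, {"grip": 0.03, "offset": [0, 0, 0], "twist": 0}, {"grip": 0.03, "offset": [0, 0, 0], "twist": 0}, {"grip": 0.03, "offset": [0, 0, 0], "twist": 0}])

```text
time_s: 19.55
position: [0.4541, -0.2699, 0.0895]
eef_rot: [0.834, -0.552, 0.001, -0.0]
ft_force: [-0.7, 0.8, 5.7]
opening: 0.434
```

```bash
python3 go.py .5045 .2432 .25
```

```text
t 19.55 pos [ 0.4541 -0.2699  0.0895] op 0.434 yaw -66.98 F [-0.7  0.8  5.7] q [-0.64 -0.01  2.04  0.    1.11  0.53]
offset [-0.4523 -0.2472 -0.1607]
```

Call:
move_arm(rows=[{"grip": 0.03, "offset": [0, 0, -0.02], "twist": 0}, {"grip": 0.03, "offset": [0, 0, -0.04], "twist": 0}, {"grip": 0.03, "offset": [0, 0, -0.045], "twist": 0}, {"grip": 0.03, "offset": [0, 0, -0.04], "twist": 0}, {"grip": 0.03, "offset": [-0.015, -0.008, -0.016], "twist": 0}])

```text
time_s: 20.05
position: [0.4563, -0.2546, 0.2543]
eef_rot: [0.833, -0.553, 0.004, 0.0]
ft_force: [0.5, 0.6, -0.1]
opening: 0.433
```

Call:
move_arm(rows=[{"grip": 0.03, "offset": [-0.03, -0.0165, 0], "twist": 0}, {"grip": 0.03, "offset": [-0.03, -0.0165, 0], "twist": 0}, {"grip": 0.03, "offset": [-0.03, -0.0165, 0], "twist": 0}, {"grip": 0.03, "offset": [-0.03, -0.0165, 0], "twist": 0}, {"grip": 0.03, "offset": [-0.03, -0.0165, 0], "twist": 0}])

```text
time_s: 20.55
position: [0.4719, -0.081, 0.2487]
eef_rot: [0.834, -0.552, -0.0, 0.0]
ft_force: [0.8, -0.3, -1.2]
opening: 0.431
```

Call:
move_arm(rows=[{"grip": 0.03, "offset": [-0.03, -0.0165, 0], "twist": 0}, {"grip": 0.03, "offset": [-0.03, -0.0165, 0], "twist": 0}, {"grip": 0.03, "offset": [-0.03, -0.0165, 0], "twist": 0}, {"grip": 0.03, "offset": [-0.03, -0.0165, 0], "twist": 0}, {"grip": 0.03, "offset": [-0.03, -0.0165, 0], "twist": 0}])

```text
time_s: 21.05
position: [0.4892, 0.0894, 0.2488]
eef_rot: [0.834, -0.552, -0.0, 0.0]
ft_force: [0.9, 0.2, -0.4]
opening: 0.432
```

Call:
move_arm(rows=[{"grip": 0.03, "offset": [-0.03, -0.0165, 0], "twist": 0}, {"grip": 0.03, "offset": [-0.03, -0.0165, 0], "twist": 0}, {"grip": 0.03, "offset": [-0.03, -0.0165, 0], "twist": 0}, {"grip": 0.03, "offset": [0, 0, 0], "twist": 0}, {"grip": 0.03, "offset": [0, 0, 0], "twist": 0}])

```text
time_s: 21.55
position: [0.4995, 0.1904, 0.2485]
eef_rot: [0.834, -0.551, -0.0, 0.001]
ft_force: [0.8, 0.2, -0.7]
opening: 0.431
```

```bash
python3 go.py .5045 .2432 .0865
```

```text
t 21.55 pos [0.4995 0.1904 0.2485] op 0.431 yaw -66.89 F [ 0.8  0.2 -0.7] q [ 0.26 -0.14  1.89 -0.    1.4   1.43]
offset [-0.0466 -0.0256  0.162 ]
```

Call:
move_arm(rows=[{"grip": 0.03, "offset": [-0.022, -0.012, 0], "twist": 0}, {"grip": 0.03, "offset": [-0.018, -0.01, 0], "twist": 0}, {"grip": 0.03, "offset": [-0.007, -0.0035, 0], "twist": 0}, {"grip": 0.03, "offset": [0, 0, 0], "twist": 0}, {"grip": 0.03, "offset": [0, 0, 0], "twist": 0}])

```text
time_s: 22.05
position: [0.505, 0.2424, 0.2491]
eef_rot: [0.834, -0.552, 0.0, 0.0]
ft_force: [0.1, 1.2, -0.8]
opening: 0.435
```

```bash
python3 go.py .5045 .2432 .0865
```

```text
t 22.05 pos [0.505  0.2424 0.2491] op 0.435 yaw -67.03 F [ 0.1  1.2 -0.8] q [ 0.35 -0.09  1.83 -0.    1.39  1.52]
offset [-0.001   0.      0.1626]
```

Call:
move_arm(rows=[{"grip": 0.03, "offset": [-0.001, 0.001, 0.03], "twist": 0}, {"grip": 0.03, "offset": [0, 0.001, 0.04], "twist": 0}, {"grip": 0.03, "offset": [0, 0, 0.04], "twist": 0}, {"grip": 0.03, "offset": [0, 0, 0.03], "twist": 0}, {"grip": 0.03, "offset": [0, 0, 0.01], "twist": 0}])

```text
time_s: 22.55
position: [0.5002, 0.2415, 0.0952]
eef_rot: [0.834, -0.552, -0.002, 0.003]
ft_force: [-0.3, 0.3, -1.0]
opening: 0.437
```

Call:
move_arm(rows=[{"grip": 0.03, "offset": [0, 0, 0], "twist": 0}, {"grip": 0.03, "offset": [0, 0, 0], "twist": 0}, {"grip": 0.03, "offset": [0, 0, 0], "twist": 0}])

```text
time_s: 22.85
position: [0.5045, 0.244, 0.102]
eef_rot: [0.834, -0.552, 0.001, -0.002]
ft_force: [-0.6, 0.2, -0.0]
opening: 0.434
```

```bash
python3 go.py .5045 .2432 .0865
```

```text
t 22.85 pos [0.5045 0.244  0.102 ] op 0.434 yaw -66.99 F [-0.6  0.2 -0. ] q [ 0.35  0.04  1.97 -0.    1.13  1.52]
offset [0.0008 0.0004 0.0155]
```

Call:
move_arm(rows=[{"grip": 0.03, "offset": [0, 0, 0.008], "twist": 0}, {"grip": 0.03, "offset": [0, 0, 0.005], "twist": 0}, {"grip": 0.03, "offset": [0, 0, 0.002], "twist": 0}, {"grip": 0.03, "offset": [0, 0, 0], "twist": 0}, {"grip": 0.03, "offset": [0, 0, 0], "twist": 0}])

```text
time_s: 23.35
position: [0.5034, 0.2445, 0.0863]
eef_rot: [0.834, -0.552, -0.0, -0.001]
ft_force: [-3.6, 0.7, 9.3]
opening: 0.432
```

```bash
python3 go.py .5045 .2432 .0865
```

```text
t 23.35 pos [0.5034 0.2445 0.0863] op 0.432 yaw -66.98 F [-3.6  0.7  9.3] q [0.36 0.06 1.97 0.   1.1  1.52]
offset [ 0.0016 -0.0005 -0.0002]
```

Call:
move_arm(rows=[{"grip": 0.05, "offset": [0, 0, 0], "twist": 0}, {"grip": 0.06, "offset": [0, 0, 0], "twist": 0}, {"grip": 0.07, "offset": [0, 0, 0], "twist": 0}, {"grip": 0.07, "offset": [0, 0, 0], "twist": 0}, {"grip": 0.07, "offset": [0, 0, 0], "twist": 0}])

```text
time_s: 23.85
position: [0.5026, 0.2435, 0.0841]
eef_rot: [0.834, -0.552, -0.0, 0.0]
ft_force: [-0.0, 0.5, 0.0]
opening: 0.821
```

Call:
move_arm(rows=[{"grip": 0.07, "offset": [0, 0, -0.02], "twist": 0}, {"grip": 0.07, "offset": [0, 0, -0.04], "twist": 0}, {"grip": 0.07, "offset": [0, 0, -0.045], "twist": 0}, {"grip": 0.085, "offset": [0, 0, -0.045], "twist": 0}, {"grip": 0.085, "offset": [0, 0, -0.02], "twist": 0}])

```text
time_s: 24.35
position: [0.5045, 0.2442, 0.26]
eef_rot: [0.834, -0.552, 0.002, -0.003]
ft_force: [-0.4, 0.5, 0.6]
opening: 0.995
```

Call:
move_arm(rows=[{"grip": 0.085, "offset": [0.0144, 0.0108, 0], "twist": 0}, {"grip": 0.085, "offset": [0.0288, 0.0215, 0], "twist": 0}, {"grip": 0.085, "offset": [0.0288, 0.0215, 0], "twist": 0}, {"grip": 0.085, "offset": [0.0288, 0.0215, 0], "twist": 0}, {"grip": 0.085, "offset": [0.0288, 0.0215, 0], "twist": 0}])

```text
time_s: 24.85
position: [0.4626, 0.0846, 0.2522]
eef_rot: [0.834, -0.552, -0.001, 0.001]
ft_force: [0.3, -1.0, 1.0]
opening: 0.998
```

Call:
move_arm(rows=[{"grip": 0.085, "offset": [0.0288, 0.0215, 0], "twist": 0}, {"grip": 0.085, "offset": [0.0288, 0.0215, 0], "twist": 0}, {"grip": 0.085, "offset": [0.0288, 0.0215, 0], "twist": 0}, {"grip": 0.085, "offset": [0.0288, 0.0215, 0], "twist": 0}, {"grip": 0.085, "offset": [0.0288, 0.0215, 0], "twist": 0}])

```text
time_s: 25.35
position: [0.4198, -0.0896, 0.2523]
eef_rot: [0.834, -0.552, -0.001, 0.0]
ft_force: [0.5, -0.4, 1.1]
opening: 0.996
```

Call:
move_arm(rows=[{"grip": 0.085, "offset": [0.0288, 0.0215, 0], "twist": 0}, {"grip": 0.085, "offset": [0.0288, 0.0215, 0], "twist": 0}, {"grip": 0.085, "offset": [0.0288, 0.0215, 0], "twist": 0}, {"grip": 0.085, "offset": [0, 0, 0], "twist": 0}, {"grip": 0.085, "offset": [0, 0, 0], "twist": 0}])

```text
time_s: 25.85
position: [0.395, -0.193, 0.2526]
eef_rot: [0.833, -0.553, -0.001, -0.0]
ft_force: [0.3, -0.1, -0.2]
opening: 0.996
```

```bash
python3 go.py .3856 -.2455 .25
```

```text
t 25.85 pos [ 0.395  -0.193   0.2526] op 0.996 yaw -67.12 F [ 0.3 -0.1 -0.2] q [-0.58 -0.38  2.07  0.    1.45  0.59]
offset [0.0447 0.029  0.0026]
```

Call:
move_arm(rows=[{"grip": 0.085, "offset": [0.026, 0.017, 0], "twist": 0}, {"grip": 0.085, "offset": [0.02, 0.013, 0.02], "twist": 0}, {"grip": 0.085, "offset": [0, 0, 0.03], "twist": 0}, {"grip": 0.085, "offset": [0, 0, 0], "twist": 0}, {"grip": 0.085, "offset": [0, 0, 0], "twist": 0}])

```text
time_s: 26.35
position: [0.3863, -0.2456, 0.2036]
eef_rot: [0.834, -0.551, -0.001, -0.0]
ft_force: [-0.3, -0.1, 0.3]
opening: 0.996
```

```bash
python3 go.py .3856 -.2455 .087
```

```text
t 26.35 pos [ 0.3863 -0.2456  0.2036] op 0.996 yaw -66.89 F [-0.3 -0.1  0.3] q [-0.68 -0.3   2.09  0.    1.35  0.48]
offset [-1.000e-04  5.000e-04  1.166e-01]
```

Call:
move_arm(rows=[{"grip": 0.085, "offset": [0, 0.001, 0.03], "twist": 0}, {"grip": 0.085, "offset": [0, 0, 0.04], "twist": 0}, {"grip": 0.085, "offset": [0, 0, 0.034], "twist": 0}, {"grip": 0.085, "offset": [0, 0, 0.012], "twist": 0}, {"grip": 0.085, "offset": [0, 0, 0], "twist": 0}])

```text
time_s: 26.85
position: [0.3854, -0.2464, 0.0878]
eef_rot: [0.834, -0.551, -0.001, -0.0]
ft_force: [-0.9, 0.4, 0.2]
opening: 0.996
```

Call:
move_arm(rows=[{"grip": 0.085, "offset": [0, 0, 0], "twist": 0}, {"grip": 0.03, "offset": [0, 0, 0], "twist": 0}, {"grip": 0.03, "offset": [0, 0, 0], "twist": 0}, {"grip": 0.03, "offset": [0, 0, 0], "twist": 0}, {"grip": 0.03, "offset": [0, 0, 0], "twist": 0}])

```text
time_s: 27.35
position: [0.3861, -0.2476, 0.0895]
eef_rot: [0.834, -0.552, 0.001, -0.0]
ft_force: [-1.0, 1.1, 5.4]
opening: 0.435
```

Call:
move_arm(rows=[{"grip": 0.03, "offset": [0, 0, 0], "twist": 0}, {"grip": 0.03, "offset": [0, 0, 0], "twist": 0}, {"grip": 0.03, "offset": [0, 0, 0], "twist": 0}, {"grip": 0.03, "offset": [0, 0, 0], "twist": 0}])

```text
time_s: 27.75
position: [0.3861, -0.2476, 0.0894]
eef_rot: [0.834, -0.552, 0.001, -0.0]
ft_force: [-0.2, 2.3, 6.1]
opening: 0.436
```

```bash
python3 go.py .469 .1783 .25
```

```text
t 27.75 pos [ 0.3861 -0.2476  0.0894] op 0.436 yaw -66.99 F [-0.2  2.3  6.1] q [-0.69 -0.18  2.19  0.    1.12  0.48]
offset [-0.3595 -0.2429 -0.1606]
```

Call:
move_arm(rows=[{"grip": 0.03, "offset": [0, 0, -0.02], "twist": 0}, {"grip": 0.03, "offset": [0, 0, -0.04], "twist": 0}, {"grip": 0.03, "offset": [0, 0, -0.045], "twist": 0}, {"grip": 0.03, "offset": [0, 0, -0.04], "twist": 0}, {"grip": 0.03, "offset": [-0.013, -0.009, -0.016], "twist": 0}])

```text
time_s: 28.25
position: [0.39, -0.2337, 0.2543]
eef_rot: [0.833, -0.553, 0.004, 0.001]
ft_force: [1.3, -0.6, -0.0]
opening: 0.435
```

Call:
move_arm(rows=[{"grip": 0.03, "offset": [-0.0265, -0.018, 0], "twist": 0}, {"grip": 0.03, "offset": [-0.0265, -0.018, 0], "twist": 0}, {"grip": 0.03, "offset": [-0.0265, -0.018, 0], "twist": 0}, {"grip": 0.03, "offset": [-0.0265, -0.018, 0], "twist": 0}, {"grip": 0.03, "offset": [-0.0265, -0.018, 0], "twist": 0}])

```text
time_s: 28.75
position: [0.4196, -0.0735, 0.2489]
eef_rot: [0.834, -0.552, -0.0, 0.0]
ft_force: [0.0, -0.5, -1.2]
opening: 0.433
```

Call:
move_arm(rows=[{"grip": 0.03, "offset": [-0.0265, -0.018, 0], "twist": 0}, {"grip": 0.03, "offset": [-0.0265, -0.018, 0], "twist": 0}, {"grip": 0.03, "offset": [-0.0265, -0.018, 0], "twist": 0}, {"grip": 0.03, "offset": [-0.0265, -0.018, 0], "twist": 0}, {"grip": 0.03, "offset": [-0.0265, -0.018, 0], "twist": 0}])

```text
time_s: 29.25
position: [0.4507, 0.0838, 0.2489]
eef_rot: [0.834, -0.552, -0.0, 0.0]
ft_force: [-0.1, 0.0, -1.3]
opening: 0.435
```

Call:
move_arm(rows=[{"grip": 0.03, "offset": [-0.0265, -0.018, 0], "twist": 0}, {"grip": 0.03, "offset": [-0.0265, -0.018, 0], "twist": 0}, {"grip": 0.03, "offset": [-0.0133, -0.009, 0], "twist": 0}, {"grip": 0.03, "offset": [0, 0, 0], "twist": 0}, {"grip": 0.03, "offset": [0, 0, 0], "twist": 0}])

```text
time_s: 29.75
position: [0.466, 0.1609, 0.2488]
eef_rot: [0.834, -0.551, -0.0, 0.001]
ft_force: [-0.6, -0.1, -1.5]
opening: 0.434
```

```bash
python3 go.py .469 .1783 .0864
```

```text
t 29.75 pos [0.466  0.1609 0.2488] op 0.434 yaw -66.94 F [-0.6 -0.1 -1.5] q [ 0.22 -0.24  1.97 -0.    1.41  1.39]
offset [-0.0149 -0.0098  0.1624]
```

Call:
move_arm(rows=[{"grip": 0.03, "offset": [-0.01, -0.006, 0], "twist": 0}, {"grip": 0.03, "offset": [-0.005, -0.003, 0], "twist": 0}, {"grip": 0.03, "offset": [0, 0, 0], "twist": 0}, {"grip": 0.03, "offset": [0, 0, 0], "twist": 0}])

```text
time_s: 30.15
position: [0.4687, 0.1783, 0.2493]
eef_rot: [0.834, -0.552, 0.0, 0.0]
ft_force: [-0.4, 0.2, -1.1]
opening: 0.433
```

Call:
move_arm(rows=[{"grip": 0.03, "offset": [0, 0, 0.03], "twist": 0}, {"grip": 0.03, "offset": [0, 0, 0.04], "twist": 0}, {"grip": 0.03, "offset": [0, 0, 0.04], "twist": 0}, {"grip": 0.03, "offset": [0, 0, 0.03], "twist": 0}, {"grip": 0.03, "offset": [0, 0, 0.005], "twist": 0}])

```text
time_s: 30.65
position: [0.4655, 0.1773, 0.0998]
eef_rot: [0.834, -0.552, -0.003, 0.003]
ft_force: [-0.5, -0.5, -0.6]
opening: 0.441
```

Call:
move_arm(rows=[{"grip": 0.03, "offset": [0, 0, 0], "twist": 0}, {"grip": 0.03, "offset": [0, 0, 0], "twist": 0}, {"grip": 0.03, "offset": [0, 0, 0], "twist": 0}])

```text
time_s: 30.95
position: [0.4705, 0.1788, 0.1069]
eef_rot: [0.834, -0.552, 0.001, -0.002]
ft_force: [-0.4, 0.4, -0.7]
opening: 0.433
```

```bash
python3 go.py .469 .1783 .0864
```

```text
t 30.95 pos [0.4705 0.1788 0.1069] op 0.433 yaw -66.99 F [-0.4  0.4 -0.7] q [ 0.26 -0.09  2.09  0.    1.14  1.43]
offset [-0.0001  0.0017  0.0205]
```

Call:
move_arm(rows=[{"grip": 0.03, "offset": [0, 0.001, 0.01], "twist": 0}, {"grip": 0.03, "offset": [0, 0, 0.007], "twist": 0}, {"grip": 0.03, "offset": [0, 0, 0.003], "twist": 0}, {"grip": 0.03, "offset": [0, 0, 0], "twist": 0}, {"grip": 0.03, "offset": [0, 0, 0], "twist": 0}])

```text
time_s: 31.45
position: [0.4683, 0.1789, 0.0862]
eef_rot: [0.834, -0.552, -0.0, -0.001]
ft_force: [-4.5, 0.7, 10.8]
opening: 0.436
```

```bash
python3 go.py .469 .1783 .0864
```

```text
t 31.45 pos [0.4683 0.1789 0.0862] op 0.436 yaw -66.99 F [-4.5  0.7 10.8] q [ 0.26 -0.07  2.1   0.    1.1   1.43]
offset [ 0.0008 -0.0004 -0.0002]
```

Down in the pocket. I'll release, rise, and back off to the side for a clear view.

Call:
move_arm(rows=[{"grip": 0.05, "offset": [0, 0, 0], "twist": 0}, {"grip": 0.06, "offset": [0, 0, 0], "twist": 0}, {"grip": 0.07, "offset": [0, 0, 0], "twist": 0}, {"grip": 0.07, "offset": [0, 0, 0], "twist": 0}, {"grip": 0.07, "offset": [0, 0, 0], "twist": 0}])

```text
time_s: 31.95
position: [0.4676, 0.1779, 0.084]
eef_rot: [0.834, -0.552, -0.0, 0.0]
ft_force: [0.4, -0.5, 0.2]
opening: 0.819
```

Call:
move_arm(rows=[{"grip": 0.07, "offset": [0, 0, -0.02], "twist": 0}, {"grip": 0.07, "offset": [0, 0, -0.04], "twist": 0}, {"grip": 0.07, "offset": [0, 0, -0.045], "twist": 0}, {"grip": 0.085, "offset": [0, 0, -0.045], "twist": 0}, {"grip": 0.085, "offset": [0, 0, -0.02], "twist": 0}])

```text
time_s: 32.45
position: [0.4695, 0.1785, 0.2598]
eef_rot: [0.834, -0.552, 0.003, -0.003]
ft_force: [0.6, -0.5, 0.8]
opening: 0.992
```

Call:
move_arm(rows=[{"grip": 0.085, "offset": [0.015, 0.01, 0], "twist": 0}, {"grip": 0.085, "offset": [0.028, 0.015, 0], "twist": 0}, {"grip": 0.085, "offset": [0.028, 0.015, 0], "twist": 0}, {"grip": 0.085, "offset": [0.028, 0.015, 0], "twist": 0}, {"grip": 0.085, "offset": [0.028, 0.015, 0], "twist": 0}])

```text
time_s: 32.95
position: [0.4527, 0.0327, 0.2543]
eef_rot: [0.834, -0.552, 0.0, -0.0]
ft_force: [0.6, 0.9, 1.4]
opening: 0.991
```

Call:
move_arm(rows=[{"grip": 0.085, "offset": [0.028, 0.015, 0], "twist": 0}, {"grip": 0.085, "offset": [0.028, 0.015, 0], "twist": 0}, {"grip": 0.085, "offset": [0.028, 0.015, 0], "twist": 0}, {"grip": 0.085, "offset": [0, 0, 0], "twist": 0}, {"grip": 0.085, "offset": [0, 0, 0], "twist": 0}])

```text
time_s: 33.45
position: [0.4443, -0.0615, 0.2542]
eef_rot: [0.834, -0.553, -0.0, -0.0]
ft_force: [0.3, 0.5, -0.1]
opening: 0.996
```

```bash
python3 go.py; python3 - <<'E'
from plant import vision
import cv2,numpy as np
a=vision.snapshot("top")[90:270,80:480,::-1]; b=vision.snapshot("scene")[90:290,200:600,::-1]
cv2.imwrite("pics/end.png",cv2.resize(np.vstack([a,b]),None,fx=1.55,fy=1.55,interpolation=cv2.INTER_CUBIC))
E
```

```text
t 33.45 pos [ 0.4443 -0.0615  0.2542] op 0.996 yaw -67.08 F [ 0.3  0.5 -0.1] q [-0.26 -0.36  2.05  0.    1.45  0.91]
```

View pics/end.png

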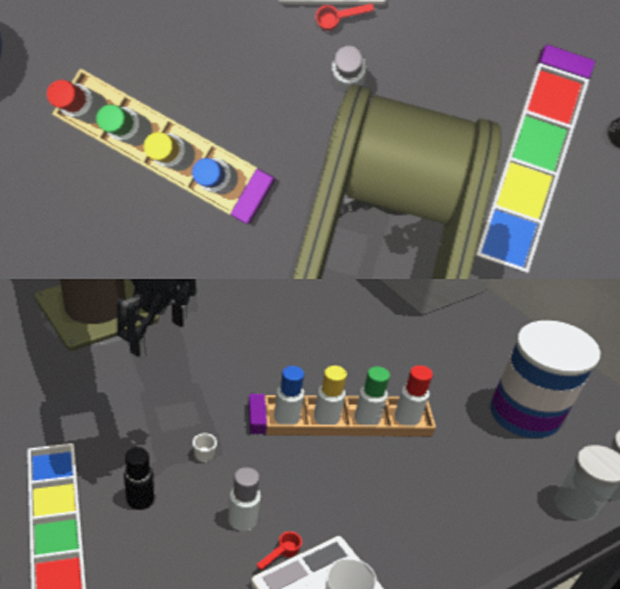

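All four bottles stand upright in their own pockets. Counting from the tray's purple end they are blue, yellow, green, red, which is the reverse of the rack pads. The arm is clear, so I'm handing in.

```bash
python3 -c "
from plant import ctrl
print(ctrl.finish_job(), ctrl.state()['time_s'])"
```

```text
the job is handed in; nothing more can be done
the job is handed in; nothing more can be done
```

I moved all four bottles from the rack to the tray in reverse order and handed the job in at about 33.5 s. `finish_job` reports no verdict.

- **Order and pose:** The last top and scene pictures show blue, yellow, green and red counted from the tray's purple end, with red farthest away. Each stands upright in its own pocket, and the pads left in the rack confirm this is the reverse of the start.
- **Placing:** Each bottle was lowered until the wrist read 6–11 N at the expected floor height, then released.
- **Surroundings:** The gripper was open and clear of everything at the end. Nothing looked disturbed in the final pictures, though the arm hid part of the counter in the top view.
- **What went wrong:** My first two move calls were refused because they lacked the twist value. Some long moves stopped up to about 9 cm short, and I corrected each one before lowering a bottle or gripping.

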